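Open the ratchet clamp and slide the block into it

TASK

Get the bar clamp on the bench ready for the wooden block: press the black release pad on its sliding jaw and, keeping it pressed, push the jaw back along the bar until it is fully open against the end stop, then let the pad come up. After that push the wooden block along the bench in between the two jaws, lying square and not sticking out in front of the jaw tips. Do it all by pressing and pushing: do not lift or tip the block, and leave the other loose things where they lie.

Things in the scene. Friction and masses are not known exactly. Their poses are not given: they have to be found in the camera images.
- clamp: grey bar clamp, 255 mm long, fixed on the bench. Origin on the bench under the bar, z up; +y runs along the bar from fixed jaw to end stop, the way the sliding jaw opens. Jaws reach along -x to x = -95 mm, 44 mm high; housing and end stop lie within x = -24 to 24 mm (their screw lugs to 52 mm). The bar is 20 mm wide, its top 40 mm up, with saw teeth beneath
- gap_mid (a point): fixed point on the bench, midway between the jaw faces when the jaw is fully open (70 mm from each, along the clamp's y) and where the block's centre should end: at x = -52, y = -35 mm of the clamp. The jaw tips are 43 mm from it towards the clamp's -x, the bar's front side 42 mm towards +x
- jaw (a joint): the sliding jaw along the clamp's +y, in m: 0 = gap of 20 mm, 0.120 = fully open at the end stop (gap 140 mm). A ratchet locks it against opening unless the release pad is held down; then it slides with about 4 N of friction and stays where it is left
- release (a joint): how far the release pad is pressed down, in m: 0 = up, 0.009 = fully down. The ratchet is free from about 0.006 down. A spring pushes it up with 1.4 N at the top and 4.6 N fully down
- pad_top (a point): middle of the top of the black release pad on the sliding jaw, over the bar, 60 mm above the bench when up. The pad is 44 mm (clamp x) by 40 mm (clamp y). Beside it stands only a grey upright push plate on the jaw, 44 mm wide, its face 24 mm from here towards the clamp's +y, 32 mm higher than the pad: push the jaw by this plate. The housing top under the pad is 44 mm up
- block: loose wooden block with two dark screw recesses, 56 mm (x) by 90 mm (y) by 36 mm high, about 0.2 kg. Origin at the centre of its underside. It starts in front of the jaws (on the clamp's -x side), its y nearly along the clamp's y, roughly in line with the middle of the opened gap
- bearing: steel ball bearing, 47 mm across, 14 mm high, lying behind the clamp; bystander, leave it
- tape_black: roll of black tape, 67 mm across, 18 mm high, in front of the clamp's end stop; bystander, leave it
- sd_small: small orange screwdriver, 118 mm long, 16 mm thick, beside the fixed jaw; bystander, leave it
- multimeter: yellow meter, 143x79x47 mm, lying at the right; bystander, leave it
Things that resemble listed ones, but are neither listed nor needed, are in the scene too. Of the things that look like the block, the smallest one is meant.

How it is judged:
On the way, in this order (a step that is already met when the one before it is completed fails the run):
1. the release pad is pressed down (value of joint release above 0.006 m), for 0.1 s.
2. the sliding jaw is fully open, against the end stop (value of joint jaw above 0.112 m), for 0.2 s.
At the end, for the whole second after the job is handed in: The jaw is within 8 mm of fully open, the release pad is up (less than 2 mm pressed), and the block lies flat and still on the bench between the jaws, turned less than 0.2 rad from square, its front not more than about 2 mm beyond the jaw tips (its centre between x = -69 and -30 mm of the clamp) (value of joint jaw above 0.112 m and value of joint release below 0.002 m and x of block in the frame of clamp between -0.069 and -0.03 m and y of block in the frame of clamp between -0.063 and -0.007 m and height (world z) of block below 0.005 m and angle between block's own z axis and vertical below 0.08 rad and angle between the y axis of block and the y axis of clamp, either way round below 0.2 rad and linear speed of block below 0.02 m/s); the robot touches nothing.
It fails at once if the wooden block is lifted or tipped (height (world z) of block above 0.012 m or angle between block's own z axis and vertical above 0.3 rad).
It fails at once if a bystander is moved by more than 30 mm or lifted (distance of any of bearing, tape_black, sd_small, multimeter from where it was at the start of the episode above 0.03 m).
It also fails if it takes over 45 s, if anything falls off the work surface, if the arm or the gripper's body presses on something with over 40 N, if the wrist force passes 120 N, or if a joint passes its speed limit or range.

ROBOT

A 6-joint arm with a two-finger parallel gripper is mounted at the origin on a cart in front of the work surface, level with it; the furniture and walls round the work are solid. World frame = base frame: x ahead of the robot, y to its left, z up, the work surface at z = 0. Lengths are in m, angles in rad, forces in N, time in s.
With the tool pointing down it reaches from about 0.275 to 1 m from the base axis. Payload 8.4 kg.
Tool frame: the origin (TCP) lies on the centre line of the jaws, within the pads' length; the fingertips stand 8 mm ahead of it and the grasp point (between the pads) lies 11 mm behind it; z points along the fingers, y is the direction in which the jaws open and shut (so a half turn about z gives the same grasp; the last joint's range is limited). The gripper opens to 85 mm and grips with 20 to 120 N. Pads are 22 mm wide; open, the fingers measure 114 mm over their backs; the gripper's body (76 mm by 85 mm) begins 54 mm behind the grasp point. The pads swing forward as they close: fully open they stand 13 mm farther back than shut.
Start: joints at [1.22, 0.353, 1.633, -0, 1.155, -0.002], TCP at [0.214, 0.587, 0.216] pointing down, gripper open.
Joint ranges: [-2.63, 2.63], [-0.92, 2.1], [0.06, 2.66], [-1.3, 4.44], [0, 2.69], [-3.02, 3.02]. Speed limits (rad/s): [2.22, 2.22, 2.79, 3.14, 3.14, 3.14].

INTERFACE

Orientations are given as a unit quaternion [w, x, y, z].
In Python, from workcell import get_obs, capture, job_done, look_for, regions_of gives the robot as it stands.
- The arm moves only by the tool send_rows, never from a script. Its argument "steps" is a list of rows, each an object of numbers: "fingers": the gripper command: -1 is shut, 1 is fully open, values between are in proportion; "x", "y", "z": the shift along the tool's x, y, z each as a share of 0.4 m, from -1 to 1; "wx", "wy", "wz": the turn, a rotation vector about the tool's x, y, z each as a share of 5 degrees, from -1 to 1. A call has 1 to 10 rows; each row shifts and turns the pose as measured when the row begins, along the tool's axes as they then stand; what a row does not reach is not made up. A row lasts 1/10 s, in which the tool goes at most 50 mm and 8.59 degrees, less where a joint would pass 70% of its speed; a pose out of reach is approached as far as the arm can. A call with a number of a shift or a turn outside -1 to 1 is refused whole. A call with a gripper value outside its range is refused whole. The fingers move at their own pace and stop on an object; "squeeze" is the grip in N (left out, the last holds). Time passes only in rows, so rows that do not move let the fingers close. It gives the time, the measured TCP pose, the force and the opening at its end, in the units of the state.
- get_obs(): the state, without advancing time (a new reading comes with each control period).
- capture(name): name is "side" or "top"; returns a dict with "img" (400x640x3 uint8, red, green, blue), "intrinsics" (3x3 intrinsics, pixels), "k1" (the pictures are not rectified: a ray, as slopes to the right and down, at radius r is drawn at 1 + k1 r^2 times it, then the intrinsics apply), "R" (3x3) and "t" (3): a world point X has camera coordinates R X + t. Camera axes: x right, y down, z forward; pixel columns grow to the right and rows downward; lengths in m; the calibration is good to about 2 mm. A picture is of the moment at which its call begins. There is no depth.
- job_done(): hands the job in, once; it reports no verdict.
Trained networks look in a picture, given as the dict that the camera call returned (one of the last four; its "shot" number tells which), for a name from the list of things; names that differ only in an ending like _2 or _b are one class to them, and where a whole thing is asked for, a point or a joint stands for the part that bears it (a point fixed in the world has none). Each returns a list of dicts, best first, with "conf" (0 to 1); they miss things now and then, are a little off and sometimes report something else, mostly with a low value. They report only what shows in the picture. A call takes as long as a camera call. They do not tell look-alikes from the thing itself.
- look_for(picture, query): "bbox" ([left, top, right, bottom] in pixels, round what is visible of it).
- regions_of(picture, query): "pixels" (400x640 bool, what is visible of it) and "bbox" ([left, top, right, bottom] in pixels, round what is visible of it).
The state is a dict: "time_s": time; "joint_positions": joint angles; "joint_velocities": joint speeds; "joint_efforts": joint torques, N m; "eef_pos": TCP position; "tool_rot": TCP orientation; "contact_force": force on the tool from outside, world axes, zero at the start; "torque": the same for the moment, N m; "gripper_width": finger opening in m.
Only numpy, scipy, OpenCV 4.12 (cv2) and the standard library are available. Lean on these libraries where they do the work, as an engineer would, in place of code of your own. Each camera call takes 0.05 s, during which the arm holds its last target.

## Working session

There is one attempt and no reset: what is moved stays moved. The work goes in short steps, Python scripts to look and compute and a tool call to move; the robot and the scene stay as the last step left them, time stands still between calls to the robot, and variables do not carry over. Pictures are saved under pics/ and viewed, and the job is handed in when it is done.

Besides the shell and the picture viewer there is one more tool, called after "Request:" as name([rows], argument=value, ...), one row to a line, values as JSON. send_rows: Moves the arm, as the interface text tells. Shift numbers are shares of 0.4 m and turn numbers shares of 5 degrees, none past 1 either way. Its arguments: {"type":"object","properties":{"steps":{"type":"array","items":{"type":"object","properties":{"fingers":{"type":"number"},"x":{"type":"number","minimum":-1,"maximum":1},"y":{"type":"number","minimum":-1,"maximum":1},"z":{"type":"number","minimum":-1,"maximum":1},"wx":{"type":"number","minimum":-1,"maximum":1},"wy":{"type":"number","minimum":-1,"maximum":1},"wz":{"type":"number","minimum":-1,"maximum":1}}}},"squeeze":{"type":"number"}},"required":["steps"]}

```bash
mkdir -p pics; ls; python3 - <<'E'
from workcell import *
import cv2
o=get_obs();print(o['eef_pos'],o['tool_rot'],o['gripper_width'],o['time_s'],o['contact_force'])
for n in ('side','top'):
    c=capture(n);cv2.imwrite(f'pics/{n}0.png',c['img'][:,:,::-1]);print(n,c['intrinsics'],c['k1'],c['R'],c['t'])
    for q in ('clamp','pad_top','block','jaw','release','bearing','tape_black','sd_small','multimeter'):
        print(q,[(r['conf'],r['bbox']) for r in look_for(c,q)])
E
```

```text
pics
[0.2134465  0.58688587 0.21496093] [-1.15175753e-04  1.73518146e-01  9.84830417e-01 -6.99178980e-04] 0.0853539172274039 0.0 [-0.86057534 -0.06355876  0.16450247]
side [[380.88367237   0.         319.86979544]
 [  0.         380.88367237 200.75358515]
 [  0.           0.           1.        ]] -0.0009391154992502037 [[-0.99957855  0.02143795 -0.01957373]
 [ 0.0275783   0.49074543 -0.87086644]
 [-0.00906387 -0.87103923 -0.49112982]] [0.5420867  0.09669425 0.81815446]
clamp [(0.63, [254.0, 193.5, 320.8, 274.9])]
pad_top []
block [(0.71, [335.5, 207.0, 363.7, 236.7]), (0.67, [205.8, 272.4, 261.0, 346.8]), (0.66, [412.3, 261.9, 484.9, 333.0])]
jaw [(0.58, [271.5, 202.3, 323.2, 237.1])]
release []
bearing [(0.63, [236.9, 228.0, 259.0, 241.1])]
tape_black [(0.64, [325.8, 252.7, 360.0, 279.4])]
sd_small [(0.49, [317.2, 189.3, 331.5, 209.3])]
multimeter [(0.61, [326.2, 162.5, 376.7, 184.2])]
top [[377.15475867   0.         317.58148283]
 [  0.         377.15475867 195.4118093 ]
 [  0.           0.           1.        ]] -0.07659239879637074 [[ 4.23512035e-03 -9.99211444e-01 -3.94785356e-02]
 [-9.95323234e-01 -4.02016693e-04 -9.65996823e-02]
 [ 9.65076370e-02  3.97030150e-02 -9.94540068e-01]] [-0.07440063  0.52996091  0.86285637]
clamp [(0.76, [259.8, 130.5, 367.6, 193.5]), (0.26, [355.6, 186.7, 402.2, 201.0])]
pad_top [(0.91, [312.9, 141.4, 332.7, 164.8])]
block [(0.92, [190.8, 262.2, 248.1, 300.2]), (0.88, [188.3, 109.4, 243.9, 150.3]), (0.78, [308.0, 208.7, 348.4, 232.6]), (0.55, [260.9, 135.1, 366.7, 195.3])]
jaw [(0.71, [301.9, 139.7, 338.3, 191.2])]
release [(0.52, [311.7, 141.4, 333.3, 162.0])]
bearing [(0.51, [305.7, 114.7, 328.1, 134.3])]
tape_black [(0.68, [248.7, 198.6, 277.6, 226.5])]
sd_small [(0.49, [357.0, 190.1, 401.5, 204.7]), (0.29, [259.3, 136.3, 367.8, 198.9])]
multimeter [(0.76, [425.4, 204.0, 461.6, 265.8])]
```

```bash
python3 - <<'E'
import cv2
a=cv2.imread('pics/top0.png');cv2.imwrite('pics/top0z.png',cv2.resize(a[90:315,180:480],None,fx=2.6,fy=2.6,interpolation=cv2.INTER_CUBIC))
a=cv2.imread('pics/side0.png');cv2.imwrite('pics/side0z.png',cv2.resize(a[150:360,190:490],None,fx=2.6,fy=2.6,interpolation=cv2.INTER_CUBIC))
E
```

```text
(no output)
```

View pics/top0z.png

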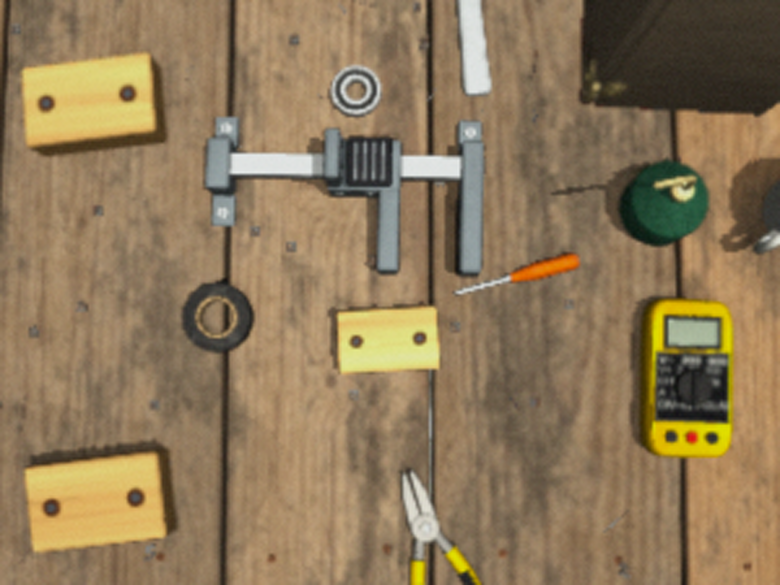

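View pics/side0z.png

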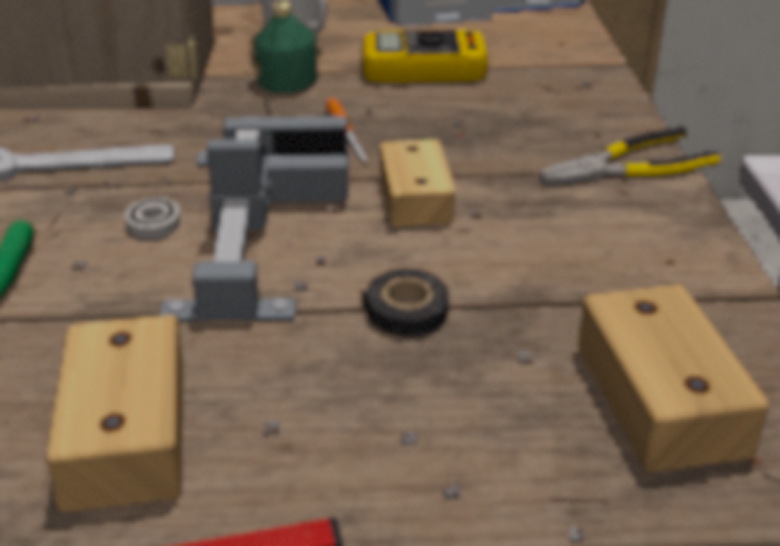

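```bash
cat > h.py <<'E'
import numpy as np,cv2
from workcell import *
def ray(c,u,v):
    K=c['intrinsics'];p=np.array([(u-K[0,2])/K[0,0],(v-K[1,2])/K[1,1]])
    q=p.copy()
    for _ in range(20): q=p/(1+c['k1']*(q@q))
    return c['R'].T@np.array([q[0],q[1],1.]), -c['R'].T@c['t']
def at(c,u,v,z):
    d,o=ray(c,u,v);return o+d*(z-o[2])/d[2]
def proj(c,X):
    X=c['R']@np.asarray(X,float)+c['t'];q=X[:2]/X[2];q=q*(1+c['k1']*(q@q));K=c['intrinsics'];return K[0,0]*q[0]+K[0,2],K[1,1]*q[1]+K[1,2]
def save(c,name,box,f):
    l,t,r,b=box;cv2.imwrite('pics/'+name,cv2.resize(c['img'][t:b,l:r,::-1],None,fx=f,fy=f,interpolation=cv2.INTER_CUBIC))
E
python3 - <<'E'
from h import *
c=capture('top');save(c,'t1.png',(250,125,380,240),5)
for r in regions_of(c,'block')[:4]:
    m=r['pixels'].astype(np.uint8);cs,_=cv2.findContours(m,0,2);k=max(cs,key=cv2.contourArea)
    b=cv2.boxPoints(cv2.minAreaRect(k));print('block',r['conf'],[at(c,*p,.036)[:2].round(4).tolist() for p in b],b.tolist())
for q in('pad_top','release','jaw','sd_small','tape_black'):
  for r in regions_of(c,q)[:1]: 
    b=r['bbox'];print(q,b,at(c,b[0],b[1],.06)[:2],at(c,b[2],b[3],.06)[:2])
E
```

```text
block 0.7 [[0.3632, 0.2249], [0.3744, 0.0932], [0.2919, 0.0859], [0.2799, 0.2166]] [[189.63958740234375, 265.95428466796875], [245.14212036132812, 261.98980712890625], [247.72589111328125, 298.16241455078125], [192.22335815429688, 302.12689208984375]]
block 0.69 [[0.4964, -0.0532], [0.5016, -0.1429], [0.4458, -0.1458], [0.4405, -0.0566]] [[308.6892395019531, 209.40615844726562], [347.5138244628906, 207.24923706054688], [348.8615417480469, 231.5076904296875], [310.0369567871094, 233.66461181640625]]
block 0.69 [[0.7233, 0.2498], [0.7386, 0.1119], [0.6504, 0.0981], [0.6343, 0.2341]] [[185.28073120117188, 115.98965454101562], [241.08151245117188, 108.8357162475586], [245.664306640625, 144.58151245117188], [189.863525390625, 151.73544311523438]]
pad_top [313.7, 141.8, 330.2, 165.6] [ 0.65014571 -0.06516835] [ 0.59472638 -0.10300373]
release [312.0, 140.9, 331.3, 162.5] [ 0.65227748 -0.06125255] [ 0.60186514 -0.10550013]
jaw [303.4, 139.6, 338.3, 195.5] [ 0.65544999 -0.04145042] [ 0.52647729 -0.12129456]
sd_small [369.9, 190.1, 400.2, 199.6] [ 0.53871619 -0.19238469] [ 0.51729506 -0.26008882]
tape_black [250.4, 200.1, 279.8, 225.8] [0.51587846 0.07834355] [0.45790797 0.01021239]
```

View pics/t1.png

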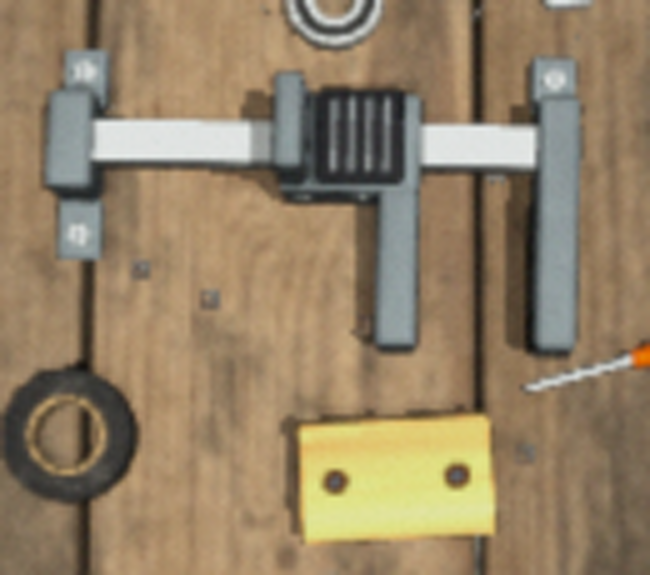

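```bash
python3 - <<'E'
from h import *
c=capture('top')
def P(x,y,z,n):
    print(n,at(c,250+x/5,125+y/5,z)[:2].round(4))
P(535,347,.044,'fix tip L');P(577,350,.044,'fix tip R');P(537,97,.044,'fix back L');P(578,97,.044,'fix back R')
P(378,346,.044,'sl tip L');P(417,347,.044,'sl tip R');P(420,97,.044,'sl back R')
P(95,120,.04,'bar L top');P(95,163,.04,'bar L bot');P(535,125,.04,'bar R top');P(535,168,.04,'bar R bot')
P(45,90,.044,'stop TL');P(98,90,.044,'stop TR');P(45,188,.044,'stop BL');P(98,188,.044,'BR')
for a in((316,92),(405,92),(316,185),(403,185)):P(*a,.06,'pad')
for a in((275,72),(302,72),(275,168),(302,168)):P(*a,.092,'plate')
E
```

```text
fix tip L [ 0.5306 -0.1644]
fix tip R [ 0.5292 -0.1836]
fix back L [ 0.6474 -0.1661]
fix back R [ 0.6474 -0.1851]
sl tip L [ 0.531  -0.0924]
sl tip R [ 0.5306 -0.1103]
sl back R [ 0.6476 -0.1117]
bar L top [0.6384 0.0412]
bar L bot [0.6178 0.0408]
bar R top [ 0.635  -0.1653]
bar R bot [ 0.6147 -0.1652]
stop TL [0.6521 0.0645]
stop TR [0.6519 0.0394]
stop BL [0.6053 0.0635]
BR [0.6051 0.0385]
pad [ 0.6464 -0.064 ]
pad [ 0.6462 -0.1048]
pad [ 0.6031 -0.0643]
pad [ 0.603  -0.1039]
plate [ 0.6479 -0.0475]
plate [ 0.6478 -0.0595]
plate [ 0.6048 -0.0479]
plate [ 0.6047 -0.0598]
```

Request:
send_rows([
  {"wz": -1,"fingers": -1},
  {"wz": -1,"fingers": -1},
  {"wz": -1,"fingers": -1},
  {"wz": -0.8,"fingers": -1},
], squeeze=40)

```text
$.steps[0]: bad value
```

Request:
send_rows([
  {"x": 0.0,"y": 0.0,"z": 0.0,"wx": 0.0,"wy": 0.0,"wz": -1.0,"fingers": -1.0},
  {"x": 0.0,"y": 0.0,"z": 0.0,"wx": 0.0,"wy": 0.0,"wz": -1.0,"fingers": -1.0},
  {"x": 0.0,"y": 0.0,"z": 0.0,"wx": 0.0,"wy": 0.0,"wz": -1.0,"fingers": -1.0},
  {"x": 0.0,"y": 0.0,"z": 0.0,"wx": 0.0,"wy": 0.0,"wz": -0.8,"fingers": -1.0},
], squeeze=40)

```text
time_s: 1.8
eef_pos: [0.2136, 0.5874, 0.2157]
tool_rot: [-0.0, 0.003, 1.0, -0.0]
contact_force: [0.8, -0.4, -0.4]
gripper_width: 0.0284
```

Request:
send_rows([
  {"x": -0.065,"y": -0.106,"z": 0.0,"fingers": -1.0},
  {"x": -0.065,"y": -0.106,"z": 0.0,"fingers": -1.0},
  {"x": -0.065,"y": -0.106,"z": 0.0,"fingers": -1.0},
  {"x": -0.065,"y": -0.106,"z": 0.0,"fingers": -1.0},
  {"x": -0.065,"y": -0.106,"z": 0.0,"fingers": -1.0},
  {"x": -0.065,"y": -0.106,"z": 0.0,"fingers": -1.0},
  {"x": -0.065,"y": -0.106,"z": 0.0,"fingers": -1.0},
  {"x": -0.065,"y": -0.106,"z": 0.0,"fingers": -1.0},
  {"x": -0.065,"y": -0.106,"z": 0.0,"fingers": -1.0},
  {"x": -0.065,"y": -0.106,"z": 0.0,"fingers": -1.0},
])

```text
$.steps[0]: bad value
```

All fields are evidently required.

Request:
send_rows([
  {"x": -0.065,"y": -0.106,"z": 0.0,"wx": 0.0,"wy": 0.0,"wz": 0.0,"fingers": -1.0},
  {"x": -0.065,"y": -0.106,"z": 0.0,"wx": 0.0,"wy": 0.0,"wz": 0.0,"fingers": -1.0},
  {"x": -0.065,"y": -0.106,"z": 0.0,"wx": 0.0,"wy": 0.0,"wz": 0.0,"fingers": -1.0},
  {"x": -0.065,"y": -0.106,"z": 0.0,"wx": 0.0,"wy": 0.0,"wz": 0.0,"fingers": -1.0},
  {"x": -0.065,"y": -0.106,"z": 0.0,"wx": 0.0,"wy": 0.0,"wz": 0.0,"fingers": -1.0},
  {"x": -0.065,"y": -0.106,"z": 0.0,"wx": 0.0,"wy": 0.0,"wz": 0.0,"fingers": -1.0},
  {"x": -0.065,"y": -0.106,"z": 0.0,"wx": 0.0,"wy": 0.0,"wz": 0.0,"fingers": -1.0},
  {"x": -0.065,"y": -0.106,"z": 0.0,"wx": 0.0,"wy": 0.0,"wz": 0.0,"fingers": -1.0},
  {"x": -0.065,"y": -0.106,"z": 0.0,"wx": 0.0,"wy": 0.0,"wz": 0.0,"fingers": -1.0},
  {"x": -0.065,"y": -0.106,"z": 0.0,"wx": 0.0,"wy": 0.0,"wz": 0.0,"fingers": -1.0},
])

```text
time_s: 2.8
eef_pos: [0.474, 0.1629, 0.216]
tool_rot: [0.002, -0.003, 1.0, 0.003]
contact_force: [0.1, 1.0, 0.5]
gripper_width: 0.0
```

Request:
send_rows([
  {"x": -0.063,"y": -0.1,"z": 0.0,"wx": 0.0,"wy": 0.0,"wz": 0.0,"fingers": -1.0},
  {"x": -0.063,"y": -0.1,"z": 0.0,"wx": 0.0,"wy": 0.0,"wz": 0.0,"fingers": -1.0},
  {"x": -0.063,"y": -0.1,"z": 0.0,"wx": 0.0,"wy": 0.0,"wz": 0.0,"fingers": -1.0},
  {"x": -0.063,"y": -0.1,"z": 0.0,"wx": 0.0,"wy": 0.0,"wz": 0.0,"fingers": -1.0},
  {"x": -0.063,"y": -0.1,"z": 0.0,"wx": 0.0,"wy": 0.0,"wz": 0.0,"fingers": -1.0},
  {"x": -0.063,"y": -0.1,"z": 0.0,"wx": 0.0,"wy": 0.0,"wz": 0.0,"fingers": -1.0},
  {"x": 0.0,"y": 0.0,"z": 0.1,"wx": 0.0,"wy": 0.0,"wz": 0.0,"fingers": -1.0},
  {"x": 0.0,"y": 0.0,"z": 0.1,"wx": 0.0,"wy": 0.0,"wz": 0.0,"fingers": -1.0},
  {"x": 0.0,"y": 0.0,"z": 0.0,"wx": 0.0,"wy": 0.0,"wz": 0.0,"fingers": -1.0},
])

```text
time_s: 3.7
eef_pos: [0.6379, -0.0953, 0.1362]
tool_rot: [0.007, 0.001, 1.0, 0.002]
contact_force: [0.0, -0.3, -0.1]
gripper_width: -0.0005
```

```bash
python3 - <<'E'
from h import *
o=get_obs();print(o['eef_pos'],o['tool_rot'])
for n in('top','side'):
    c=capture(n);print([proj(c,(.625,-.078,z)) for z in(.06,.1)]);save(c,n+'2.png',(240,110,400,230),4.8)
E
```

```text
[ 0.63787185 -0.09530518  0.13624085] [7.30630197e-03 5.96605794e-04 9.99970923e-01 2.10100461e-03]
[(np.float64(319.25259219488595), np.float64(152.54878369113786)), (np.float64(318.6083664782127), np.float64(148.70545089281205))]
[(np.float64(281.60269153522773), np.float64(211.22737073547887)), (np.float64(280.3396714974591), np.float64(195.514895956804))]
```

View pics/top2.png

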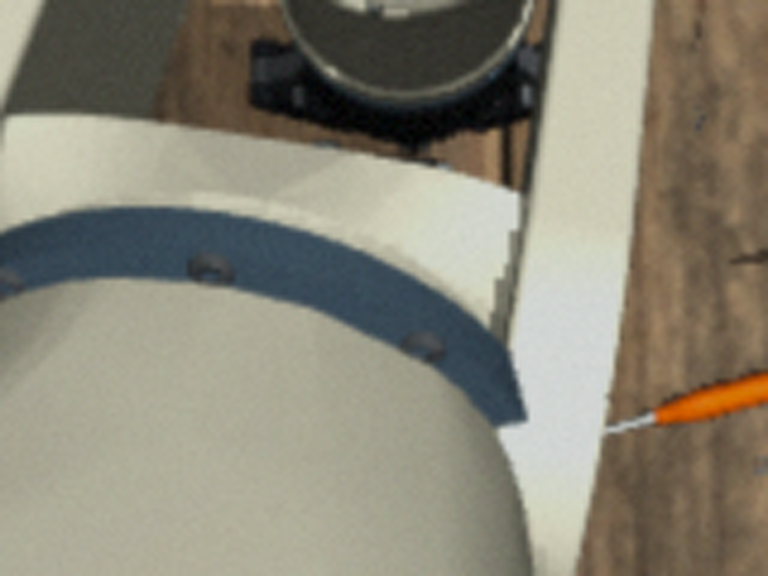

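View pics/side2.png

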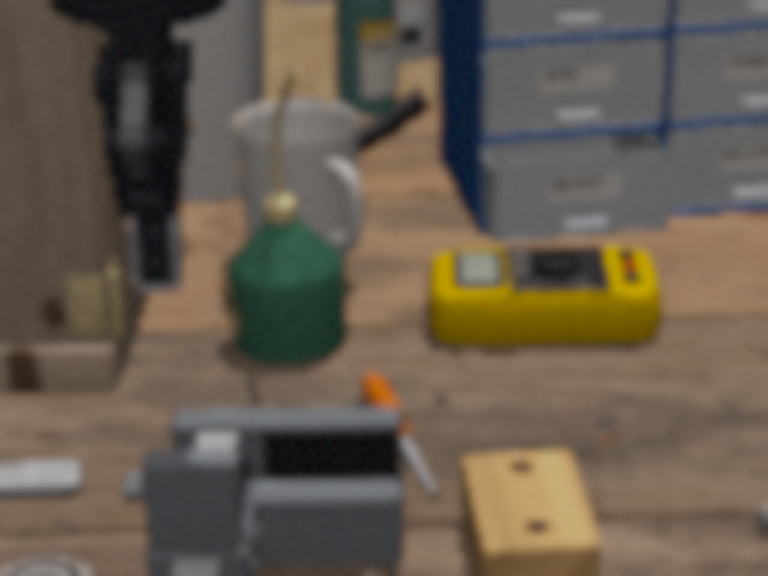

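Request:
send_rows([
  {"x": 0.0325,"y": 0.038,"z": 0.0,"wx": 0.0,"wy": 0.0,"wz": 0.0,"fingers": -1.0},
  {"x": 0.0,"y": 0.0,"z": 0.04,"wx": 0.0,"wy": 0.0,"wz": 0.0,"fingers": -1.0},
  {"x": 0.0,"y": 0.0,"z": 0.0,"wx": 0.0,"wy": 0.0,"wz": 0.0,"fingers": -1.0},
])

```text
time_s: 4.1
eef_pos: [0.6313, -0.0789, 0.1311]
tool_rot: [0.015, -0.001, 1.0, 0.001]
contact_force: [0.1, -0.0, -0.8]
gripper_width: 0.0
```

```bash
python3 - <<'E'
from h import *
o=get_obs();e=o['eef_pos'];print(e,o['tool_rot'],o['contact_force'])
c=capture('side');print([proj(c,(e[0],e[1],e[2]-d)) for d in(0,.008)], proj(c,(.625,-.06,.092)));save(c,'side3.png',(240,150,320,250),6)
E
```

```text
[ 0.63127124 -0.07887693  0.13108427] [ 1.46981404e-02 -6.60162730e-04  9.99891118e-01  1.13164451e-03] [ 0.09772642 -0.0202176  -0.84449217]
[(np.float64(276.4194503139722), np.float64(182.67785327573367)), (np.float64(276.7001043334239), np.float64(185.99770772671252))] (np.float64(280.02505631615804), np.float64(202.78272550668518))
```

View pics/side3.png

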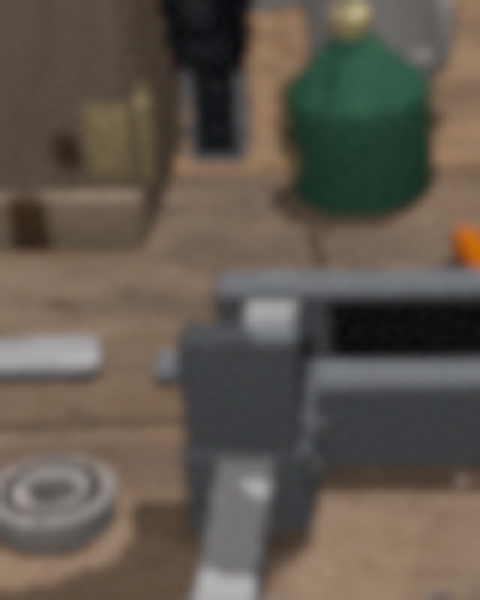

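```bash
python3 - <<'E'
from h import *
o=get_obs();e=o['eef_pos'];print(o)
c=capture('side');save(c,'side4.png',(240,90,320,250),5)
E
```

```text
{'time_s': 4.15, 'joint_positions': array([-0.13014387,  0.44108769,  1.70295465,  0.00760902,  0.96694555,
       -1.70624839]), 'joint_velocities': array([-0.00710897,  0.00043601, -0.02145731,  0.00017876,  0.00125101,
       -0.00079578]), 'joint_efforts': array([-2.09401567e-01, -6.01267934e+01, -2.87493199e+01, -4.99793608e-02,
       -2.57330602e-01,  1.64948782e-03]), 'eef_pos': array([ 0.63215762, -0.07896301,  0.13236285]), 'tool_rot': array([ 1.55859330e-02, -5.41684672e-04,  9.99877769e-01,  1.11045706e-03]), 'contact_force': array([ 0.5936609 , -0.50743298,  0.33522195]), 'torque': array([ 0.02842026,  0.04164445, -0.02375086]), 'gripper_width': 5.881190291005614e-05}
```

View pics/side4.png

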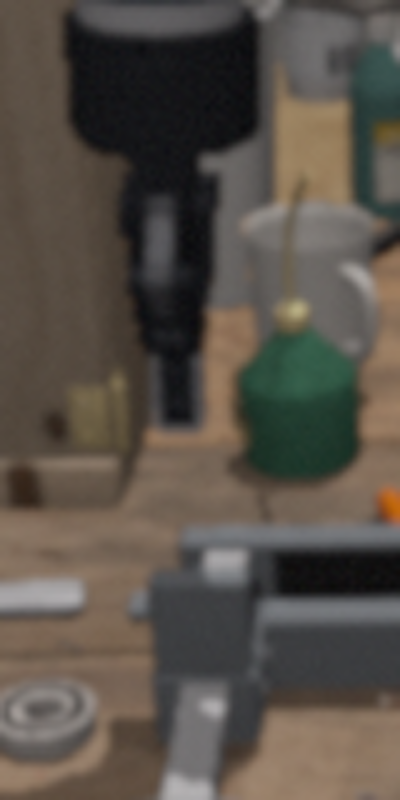

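Request:
send_rows([
  {"x": 0.0,"y": 0.0,"z": 0.0,"wx": 0.0,"wy": 0.35,"wz": 0.0,"fingers": -1.0},
])

```text
time_s: 4.3
eef_pos: [0.6325, -0.0794, 0.1336]
tool_rot: [0.001, -0.0, 1.0, 0.001]
contact_force: [-0.7, 0.5, 0.7]
gripper_width: 0.0003
```

Request:
send_rows([
  {"x": 0.0,"y": 0.0,"z": 0.0,"wx": 0.0,"wy": 0.0,"wz": 0.0,"fingers": -1.0},
])

```text
time_s: 4.4
eef_pos: [0.634, -0.0796, 0.1347]
tool_rot: [0.002, -0.001, 1.0, 0.001]
contact_force: [0.5, -0.1, 0.3]
gripper_width: 0.0002
```

Request:
send_rows([
  {"x": 0.0,"y": 0.0,"z": 0.05,"wx": 0.0,"wy": 0.0,"wz": 0.0,"fingers": -1.0},
])

```text
time_s: 4.5
eef_pos: [0.6367, -0.0801, 0.1176]
tool_rot: [0.005, -0.001, 1.0, 0.0]
contact_force: [0.3, 0.4, 0.5]
gripper_width: -0.0003
```

```bash
python3 - <<'E'
from h import *
c=capture('side');save(c,'side5.png',(240,130,320,230),6)
o=get_obs();e=o['eef_pos'];print(e,[proj(c,(e[0],e[1],e[2]-d)) for d in(-.02,0,.008)])
E
```

```text
[ 0.63409821 -0.07976535  0.11304867] [(np.float64(275.0630572916297), np.float64(181.70810364030032)), (np.float64(275.7759989264275), np.float64(189.96225130189876)), (np.float64(276.05646383015045), np.float64(193.20923793378276))]
```

View pics/side5.png

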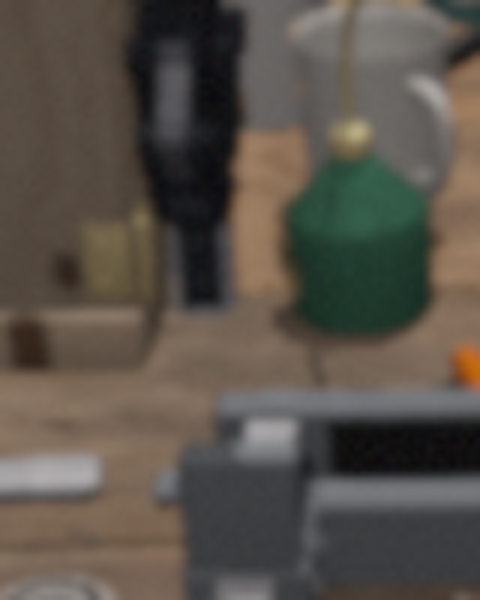

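Request:
send_rows([
  {"x": 0.025,"y": 0.0,"z": 0.03,"wx": 0.0,"wy": 0.1,"wz": 0.0,"fingers": -1.0},
  {"x": 0.01,"y": 0.0,"z": 0.03,"wx": 0.0,"wy": 0.1,"wz": 0.0,"fingers": -1.0},
  {"x": 0.005,"y": 0.0,"z": 0.015,"wx": 0.0,"wy": 0.1,"wz": 0.0,"fingers": -1.0},
])

```text
time_s: 4.85
eef_pos: [0.6167, -0.0801, 0.0821]
tool_rot: [-0.011, -0.0, 1.0, 0.001]
contact_force: [-0.0, 0.1, 0.4]
gripper_width: 0.0001
```

```bash
python3 - <<'E'
from h import *
c=capture('side');save(c,'side6.png',(240,130,320,230),6)
o=get_obs();e=o['eef_pos'];print(e,o['contact_force'],o['tool_rot'],[proj(c,(e[0],e[1],e[2]-d)) for d in(-.02,0,.008)])
E
```

```text
[ 0.61614693 -0.08000101  0.08130251] [-0.2131798   0.12212885 -0.68577419] [-1.23739593e-02 -4.69005435e-04  9.99923033e-01  7.69662043e-04] [(np.float64(284.41319462940197), np.float64(194.4423960563011)), (np.float64(285.0036635582173), np.float64(202.39173111822856)), (np.float64(285.2360210505927), np.float64(205.51979550562342))]
```

View pics/side6.png

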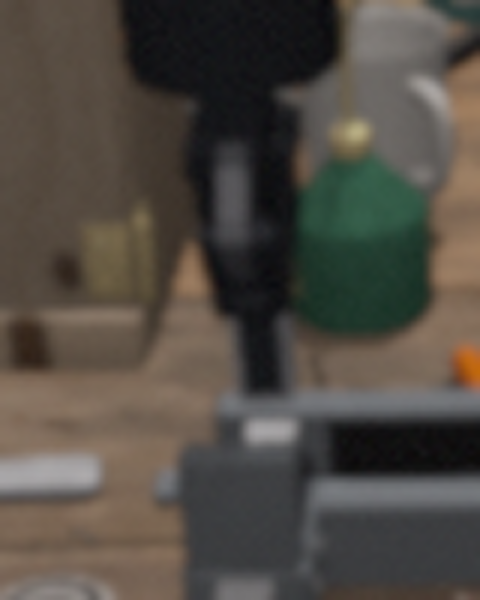

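```bash
python3 - <<'E'
from h import *
c=capture('top');save(c,'top6.png',(0,0,640,400),1.25)
c=capture('side');save(c,'side6b.png',(0,0,640,400),1.25)
print(-c['R'].T@c['t'])
E
```

```text
[0.54660722 0.65357115 0.4966385 ]
```

View pics/top6.png

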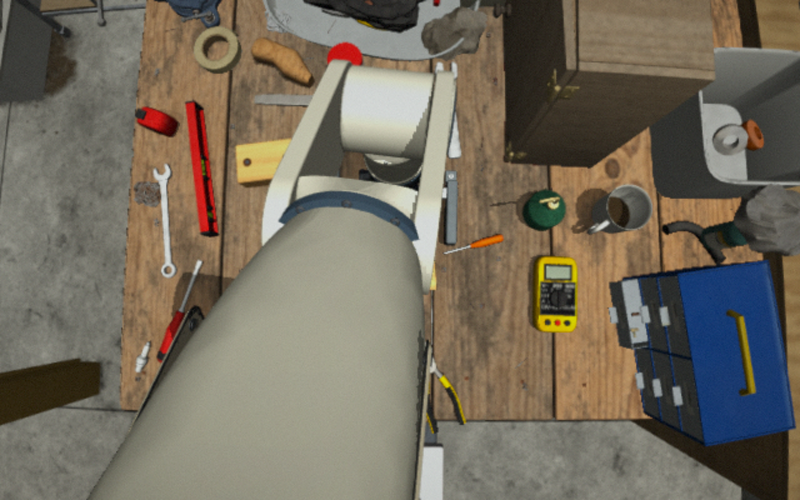

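View pics/side6b.png

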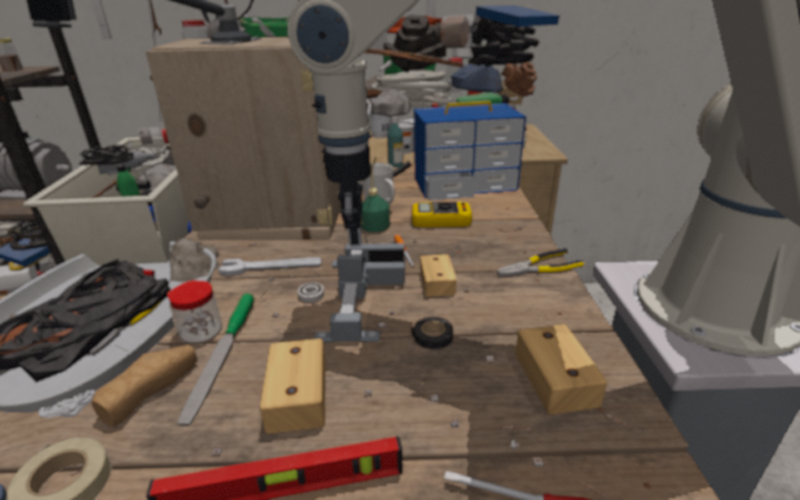

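```bash
python3 - <<'E'
from h import *
c=capture('top');save(c,'top7.png',(270,110,370,190),8)
o=get_obs();e=o['eef_pos'];print(e)
for z in(.08,.15,.2,.25):print(z,proj(c,(e[0],e[1],z)))
E
```

```text
[ 0.61811602 -0.0800876   0.08325588]
0.08 (np.float64(319.8623477646921), np.float64(153.70099404628485))
0.15 (np.float64(318.7160795661622), np.float64(146.63896968182024))
0.2 (np.float64(317.7622740201113), np.float64(140.76505935047075))
0.25 (np.float64(316.6678502081781), np.float64(134.02783175245258))
```

View pics/top7.png

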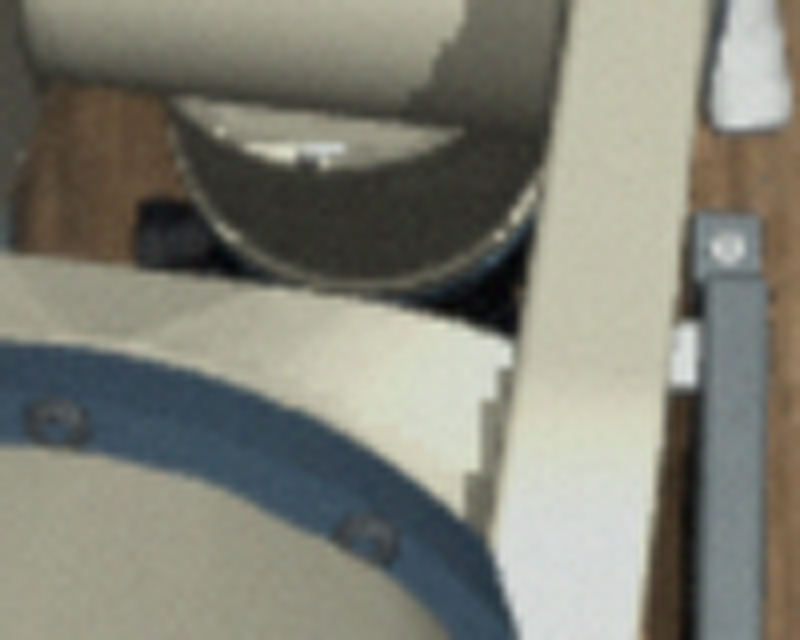

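Request:
send_rows([
  {"x": -0.01,"y": 0.0,"z": 0.015,"wx": 0.0,"wy": -0.25,"wz": 0.0,"fingers": -1.0},
])

```text
time_s: 5.15
eef_pos: [0.6234, -0.0802, 0.0783]
tool_rot: [0.002, -0.001, 1.0, 0.0]
contact_force: [0.2, -0.0, -0.2]
gripper_width: -0.0001
```

Request:
send_rows([
  {"x": 0.0,"y": 0.0,"z": 0.015,"wx": 0.0,"wy": 0.0,"wz": 0.0,"fingers": -1.0},
])

```text
time_s: 5.25
eef_pos: [0.624, -0.0803, 0.0728]
tool_rot: [0.003, -0.001, 1.0, 0.0]
contact_force: [0.1, -0.4, 0.3]
gripper_width: -0.0001
```

Request:
send_rows([
  {"x": 0.0,"y": 0.0,"z": 0.01,"wx": 0.0,"wy": 0.0,"wz": 0.0,"fingers": -1.0},
])

```text
time_s: 5.35
eef_pos: [0.6243, -0.0803, 0.0689]
tool_rot: [0.003, -0.001, 1.0, 0.0]
contact_force: [-0.4, -0.1, -0.2]
gripper_width: -0.0001
```

Request:
send_rows([
  {"x": 0.0,"y": 0.0,"z": 0.01,"wx": 0.0,"wy": 0.0,"wz": 0.0,"fingers": -1.0},
])

```text
time_s: 5.45
eef_pos: [0.6246, -0.0803, 0.0649]
tool_rot: [0.003, -0.001, 1.0, 0.0]
contact_force: [-0.2, 0.4, -0.4]
gripper_width: 0.0005
```

Request:
send_rows([
  {"x": 0.0,"y": 0.0,"z": 0.01,"wx": 0.0,"wy": 0.0,"wz": 0.0,"fingers": -1.0},
])

```text
time_s: 5.55
eef_pos: [0.6247, -0.0803, 0.0607]
tool_rot: [0.003, -0.001, 1.0, 0.0]
contact_force: [0.7, -0.1, 0.3]
gripper_width: -0.0002
```

Request:
send_rows([
  {"x": 0.0,"y": 0.0,"z": 0.01,"wx": 0.0,"wy": 0.0,"wz": 0.0,"fingers": -1.0},
  {"x": 0.0,"y": 0.0,"z": 0.01,"wx": 0.0,"wy": 0.0,"wz": 0.0,"fingers": -1.0},
])

```text
time_s: 5.75
eef_pos: [0.6248, -0.0803, 0.0521]
tool_rot: [0.003, -0.001, 1.0, 0.0]
contact_force: [1.0, 0.9, -0.4]
gripper_width: 0.0001
```

```bash
python3 - <<'E'
from h import *
c=capture('side');save(c,'side8.png',(240,130,320,230),6)
o=get_obs();e=o['eef_pos'];print(e,o['contact_force'])
E
```

```text
[ 0.62438319 -0.08028191  0.05140881] [ 0.3626904  -0.000468   -0.35683339]
```

View pics/side8.png

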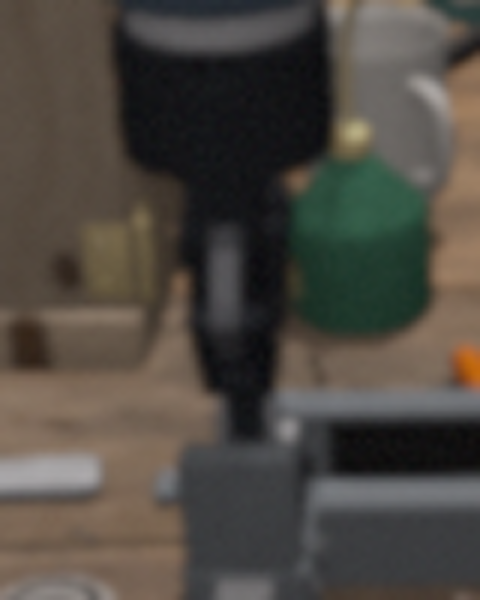

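Request:
send_rows([
  {"x": 0.0,"y": 0.0,"z": 0.01,"wx": 0.0,"wy": 0.0,"wz": 0.0,"fingers": -1.0},
])

```text
time_s: 5.9
eef_pos: [0.6247, -0.0803, 0.0474]
tool_rot: [0.003, -0.001, 1.0, 0.0]
contact_force: [-0.3, 0.5, -0.0]
gripper_width: 0.0003
```

Request:
send_rows([
  {"x": 0.0,"y": 0.0,"z": 0.01,"wx": 0.0,"wy": 0.0,"wz": 0.0,"fingers": -1.0},
])

```text
time_s: 6.0
eef_pos: [0.6246, -0.0803, 0.0431]
tool_rot: [0.002, -0.001, 1.0, 0.0]
contact_force: [-1.2, -0.3, 1.0]
gripper_width: 0.0
```

Request:
send_rows([
  {"x": 0.0,"y": 0.0,"z": 0.006,"wx": 0.0,"wy": 0.0,"wz": 0.0,"fingers": -1.0},
])

```text
time_s: 6.1
eef_pos: [0.6246, -0.0803, 0.0404]
tool_rot: [0.002, -0.001, 1.0, 0.0]
contact_force: [-0.9, 0.3, 2.3]
gripper_width: 0.0002
```

Request:
send_rows([
  {"x": 0.0,"y": 0.0,"z": 0.007,"wx": 0.0,"wy": 0.0,"wz": 0.0,"fingers": -1.0},
])

```text
time_s: 6.2
eef_pos: [0.6246, -0.0803, 0.0375]
tool_rot: [0.002, -0.001, 1.0, 0.0]
contact_force: [-1.1, -0.1, 3.3]
gripper_width: 0.0001
```

Request:
send_rows([
  {"x": 0.0,"y": 0.0,"z": 0.006,"wx": 0.0,"wy": 0.0,"wz": 0.0,"fingers": -1.0},
])

```text
time_s: 6.3
eef_pos: [0.6246, -0.0803, 0.0351]
tool_rot: [0.002, -0.001, 1.0, 0.0]
contact_force: [-2.5, -0.2, 17.2]
gripper_width: -0.0001
```

Request:
send_rows([
  {"x": 0.0,"y": 0.006,"z": -0.002,"wx": 0.0,"wy": 0.0,"wz": 0.0,"fingers": -1.0},
])

```text
time_s: 6.4
eef_pos: [0.6249, -0.0785, 0.0362]
tool_rot: [0.003, -0.001, 1.0, -0.0]
contact_force: [0.2, -3.2, 4.2]
gripper_width: 0.0001
```

Request:
send_rows([
  {"x": 0.0,"y": 0.012,"z": 0.0,"wx": 0.0,"wy": 0.0,"wz": 0.0,"fingers": -1.0},
])

```text
time_s: 6.5
eef_pos: [0.6252, -0.0744, 0.0366]
tool_rot: [0.003, -0.001, 1.0, -0.001]
contact_force: [-1.7, -3.7, 4.2]
gripper_width: -0.0001
```

Request:
send_rows([
  {"x": 0.0,"y": 0.015,"z": 0.0,"wx": 0.0,"wy": 0.0,"wz": 0.0,"fingers": -1.0},
])

```text
time_s: 6.6
eef_pos: [0.6255, -0.0689, 0.0369]
tool_rot: [0.003, -0.001, 1.0, -0.001]
contact_force: [-1.3, -4.6, 4.4]
gripper_width: 0.0005
```

Request:
send_rows([
  {"x": 0.001,"y": 0.02,"z": 0.002,"wx": 0.0,"wy": 0.0,"wz": 0.0,"fingers": -1.0},
  {"x": 0.001,"y": 0.02,"z": 0.0015,"wx": 0.0,"wy": 0.0,"wz": 0.0,"fingers": -1.0},
  {"x": 0.001,"y": 0.02,"z": 0.001,"wx": 0.0,"wy": 0.0,"wz": 0.0,"fingers": -1.0},
])

```text
time_s: 6.9
eef_pos: [0.6261, -0.0449, 0.0368]
tool_rot: [0.005, -0.0, 1.0, -0.002]
contact_force: [-0.4, -4.3, 5.4]
gripper_width: 0.0003
```

```bash
python3 - <<'E'
from h import *
c=capture('side');save(c,'side9.png',(230,130,350,250),6)
o=get_obs();e=o['eef_pos'];print(e,o['contact_force'])
E
```

```text
[ 0.62614403 -0.04372195  0.03679993] [-0.62740264 -1.91582127  5.62810513]
```

View pics/side9.png

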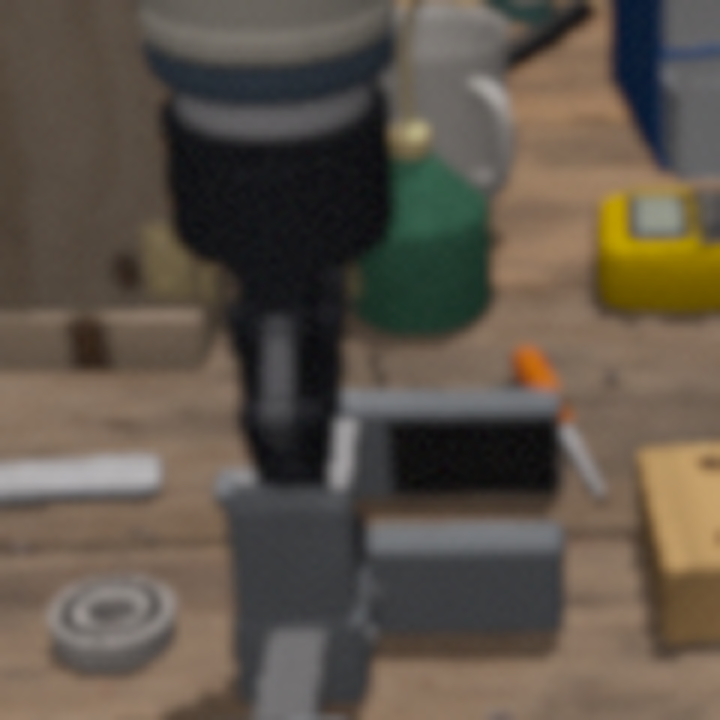

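The jaw is opening and the plate is moving with the finger (the plate's top edge is now at about row 211). I'll keep going.

Request:
send_rows([
  {"x": 0.001,"y": 0.02,"z": 0.001,"wx": 0.0,"wy": 0.0,"wz": 0.0,"fingers": -1.0},
  {"x": 0.001,"y": 0.02,"z": 0.001,"wx": 0.0,"wy": 0.0,"wz": 0.0,"fingers": -1.0},
  {"x": 0.001,"y": 0.02,"z": 0.001,"wx": 0.0,"wy": 0.0,"wz": 0.0,"fingers": -1.0},
])

```text
time_s: 7.25
eef_pos: [0.6268, -0.0193, 0.0369]
tool_rot: [0.007, -0.0, 1.0, -0.002]
contact_force: [-0.1, -4.9, 5.9]
gripper_width: -0.0
```

Request:
send_rows([
  {"x": 0.001,"y": 0.02,"z": 0.001,"wx": 0.0,"wy": 0.0,"wz": 0.0,"fingers": -1.0},
  {"x": 0.001,"y": 0.015,"z": 0.001,"wx": 0.0,"wy": 0.0,"wz": 0.0,"fingers": -1.0},
])

```text
time_s: 7.45
eef_pos: [0.6272, -0.0045, 0.037]
tool_rot: [0.009, -0.001, 1.0, -0.003]
contact_force: [-0.0, -4.4, 5.4]
gripper_width: -0.0001
```

Request:
send_rows([
  {"x": 0.001,"y": 0.015,"z": 0.001,"wx": 0.0,"wy": 0.0,"wz": 0.0,"fingers": -1.0},
])

```text
time_s: 7.55
eef_pos: [0.6273, 0.0018, 0.0369]
tool_rot: [0.009, -0.001, 1.0, -0.003]
contact_force: [0.6, -4.7, 6.2]
gripper_width: 0.0002
```

Request:
send_rows([
  {"x": 0.001,"y": 0.012,"z": 0.001,"wx": 0.0,"wy": 0.0,"wz": 0.0,"fingers": -1.0},
])

```text
time_s: 7.65
eef_pos: [0.6274, 0.0071, 0.037]
tool_rot: [0.01, -0.001, 1.0, -0.003]
contact_force: [-0.8, -4.3, 5.6]
gripper_width: -0.0004
```

Request:
send_rows([
  {"x": 0.001,"y": 0.01,"z": 0.001,"wx": 0.0,"wy": 0.0,"wz": 0.0,"fingers": -1.0},
])

```text
time_s: 7.75
eef_pos: [0.6276, 0.0115, 0.037]
tool_rot: [0.011, -0.001, 1.0, -0.003]
contact_force: [-0.1, -4.9, 6.2]
gripper_width: -0.0001
```

Request:
send_rows([
  {"x": 0.001,"y": 0.01,"z": 0.001,"wx": 0.0,"wy": 0.0,"wz": 0.0,"fingers": -1.0},
])

```text
time_s: 7.85
eef_pos: [0.6278, 0.0134, 0.0374]
tool_rot: [0.011, -0.002, 1.0, -0.005]
contact_force: [-3.2, -31.3, 15.1]
gripper_width: 0.0
```

Request:
send_rows([
  {"x": 0.0,"y": 0.001,"z": 0.001,"wx": 0.0,"wy": 0.0,"wz": 0.0,"fingers": -1.0},
  {"x": 0.0,"y": 0.001,"z": 0.001,"wx": 0.0,"wy": 0.0,"wz": 0.0,"fingers": -1.0},
  {"x": 0.0,"y": 0.001,"z": 0.001,"wx": 0.0,"wy": 0.0,"wz": 0.0,"fingers": -1.0},
])

```text
time_s: 8.15
eef_pos: [0.628, 0.0127, 0.038]
tool_rot: [0.012, -0.003, 1.0, -0.007]
contact_force: [-1.6, -6.6, 7.0]
gripper_width: -0.0002
```

Request:
send_rows([
  {"x": 0.0,"y": 0.0,"z": -0.02,"wx": 0.0,"wy": 0.0,"wz": 0.0,"fingers": -1.0},
  {"x": 0.0,"y": 0.0,"z": -0.05,"wx": 0.0,"wy": 0.0,"wz": 0.0,"fingers": -1.0},
])

```text
time_s: 8.35
eef_pos: [0.6256, 0.014, 0.0643]
tool_rot: [0.01, -0.002, 1.0, -0.007]
contact_force: [0.2, 0.1, 0.7]
gripper_width: 0.0001
```

```bash
python3 - <<'E'
from h import *
c=capture('side');save(c,'side10.png',(230,130,350,250),6)
o=get_obs();e=o['eef_pos'];print(e,o['contact_force'])
E
```

```text
[0.62785981 0.01417794 0.06828505] [ 0.58609663 -0.83846062  2.56147683]
```

View pics/side10.png

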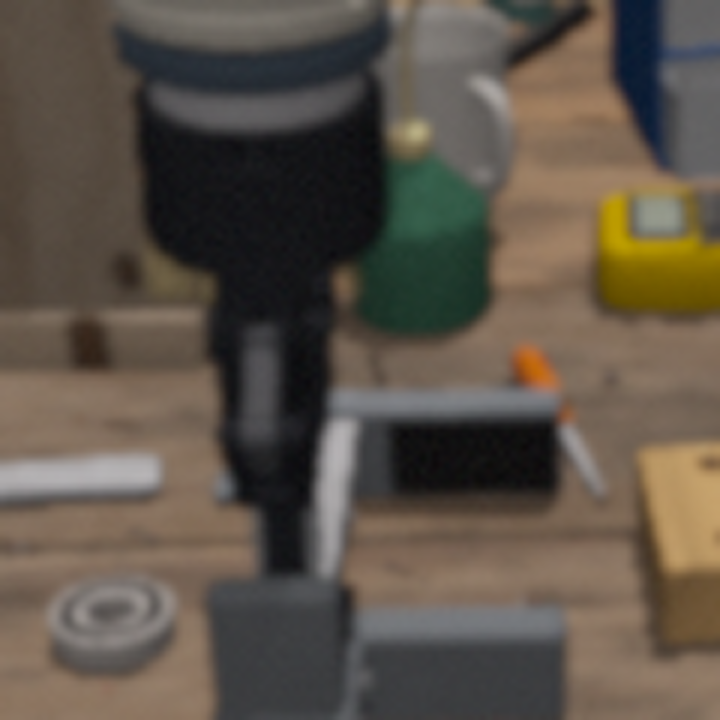

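Request:
send_rows([
  {"x": 0.0,"y": 0.0,"z": -0.12,"wx": 0.0,"wy": 0.2,"wz": 0.0,"fingers": -1.0},
  {"x": 0.0,"y": 0.0,"z": -0.12,"wx": 0.0,"wy": 0.0,"wz": 0.0,"fingers": -1.0},
  {"x": 0.05,"y": -0.04,"z": -0.05,"wx": 0.0,"wy": 0.0,"wz": 0.0,"fingers": -0.06},
  {"x": 0.1,"y": -0.05,"z": 0.0,"wx": 0.0,"wy": 0.0,"wz": 0.0,"fingers": -0.06},
  {"x": 0.1,"y": -0.05,"z": 0.0,"wx": 0.0,"wy": 0.0,"wz": 0.0,"fingers": -0.06},
  {"x": 0.1,"y": -0.05,"z": 0.0,"wx": 0.0,"wy": 0.0,"wz": 0.0,"fingers": -0.06},
  {"x": 0.1,"y": -0.05,"z": 0.0,"wx": 0.0,"wy": 0.0,"wz": 0.0,"fingers": -0.06},
])

```text
time_s: 9.1
eef_pos: [0.4469, -0.0774, 0.1879]
tool_rot: [0.007, -0.005, 1.0, -0.005]
contact_force: [0.7, 0.3, 1.2]
gripper_width: 0.0402
```

Request:
send_rows([
  {"x": 0.0,"y": 0.0,"z": 0.0,"wx": 0.0,"wy": 0.0,"wz": 0.0,"fingers": -0.06},
])

```text
time_s: 9.2
eef_pos: [0.4418, -0.0779, 0.1872]
tool_rot: [0.005, -0.005, 1.0, -0.004]
contact_force: [-0.3, -0.3, -0.4]
gripper_width: 0.0401
```

Request:
send_rows([
  {"x": 0.06,"y": -0.026,"z": 0.0,"wx": 0.0,"wy": 0.1,"wz": 0.3,"fingers": -0.06},
  {"x": 0.055,"y": -0.026,"z": 0.0,"wx": 0.0,"wy": 0.0,"wz": 0.0,"fingers": -0.06},
  {"x": 0.0,"y": 0.0,"z": 0.1,"wx": 0.0,"wy": 0.0,"wz": 0.0,"fingers": -0.06},
  {"x": 0.0,"y": 0.0,"z": 0.1,"wx": 0.0,"wy": 0.0,"wz": 0.0,"fingers": -0.06},
  {"x": 0.0,"y": 0.0,"z": 0.1,"wx": 0.0,"wy": 0.0,"wz": 0.0,"fingers": -0.06},
])

```text
time_s: 9.7
eef_pos: [0.4018, -0.0999, 0.0704]
tool_rot: [0.011, 0.01, 1.0, -0.005]
contact_force: [-0.2, 0.3, -1.2]
gripper_width: 0.0401
```

Request:
send_rows([
  {"x": 0.0,"y": 0.0,"z": 0.0,"wx": 0.0,"wy": 0.0,"wz": 0.0,"fingers": -0.06},
])

```text
time_s: 9.8
eef_pos: [0.3989, -0.0987, 0.0669]
tool_rot: [0.007, 0.01, 1.0, -0.004]
contact_force: [-0.7, 1.0, 0.0]
gripper_width: 0.0402
```

```bash
python3 - <<'E'
from h import *
c=capture('side');save(c,'side11.png',(230,110,430,260),4)
o=get_obs();e=o['eef_pos'];print(e,o['contact_force'],[proj(c,(e[0],e[1],e[2]-d)) for d in(-.0165,0,.008)])
E
```

```text
[ 0.40041572 -0.09911156  0.06898086] [ 0.47984855 -0.44337499  0.17153509] [(np.float64(381.08557104339474), np.float64(193.94920024248273)), (np.float64(380.6553086974012), np.float64(200.325422723552)), (np.float64(380.44956737928806), np.float64(203.37421385165212))]
```

View pics/side11.png

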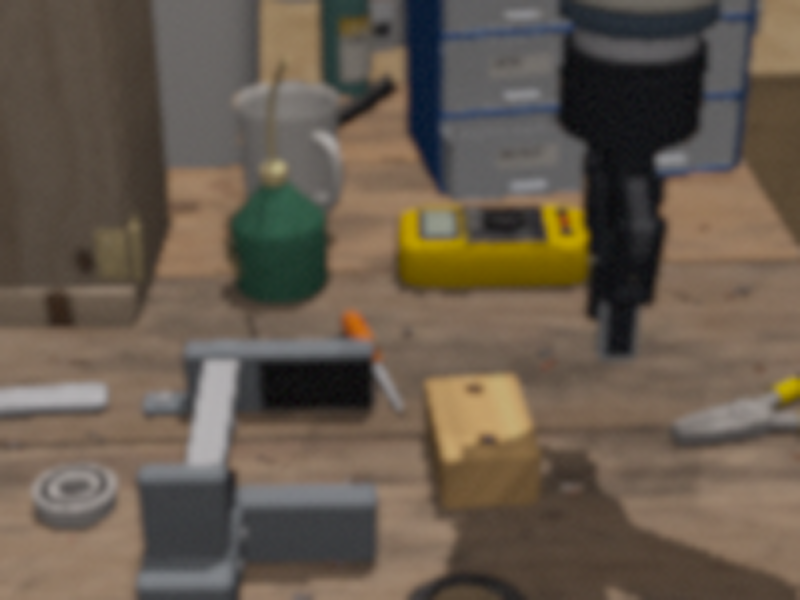

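Request:
send_rows([
  {"x": 0.01,"y": 0.0,"z": 0.07,"wx": 0.0,"wy": 0.15,"wz": 0.0,"fingers": -0.06},
  {"x": 0.005,"y": 0.0,"z": 0.06,"wx": 0.0,"wy": 0.0,"wz": 0.0,"fingers": -0.06},
  {"x": 0.0,"y": 0.0,"z": 0.03,"wx": 0.0,"wy": 0.0,"wz": 0.0,"fingers": -0.06},
])

```text
time_s: 10.15
eef_pos: [0.4019, -0.1002, 0.0096]
tool_rot: [0.007, 0.01, 1.0, -0.005]
contact_force: [-0.7, 0.4, -0.1]
gripper_width: 0.0403
```

Request:
send_rows([
  {"x": 0.0,"y": 0.0,"z": 0.01,"wx": 0.0,"wy": 0.0,"wz": 0.0,"fingers": -0.06},
])

```text
time_s: 10.25
eef_pos: [0.4032, -0.1002, 0.0064]
tool_rot: [0.008, 0.01, 1.0, -0.005]
contact_force: [0.3, 0.1, -0.6]
gripper_width: 0.0402
```

```bash
python3 - <<'E'
from h import *
c=capture('side');save(c,'side12.png',(230,110,430,260),4)
o=get_obs();e=o['eef_pos'];print(e,o['tool_rot'],o['contact_force'])
E
```

```text
[ 0.40337187 -0.1002779   0.00642449] [ 0.00773427  0.00969277  0.99990877 -0.00535589] [-0.69092551  0.49648881 -0.07056503]
```

View pics/side12.png

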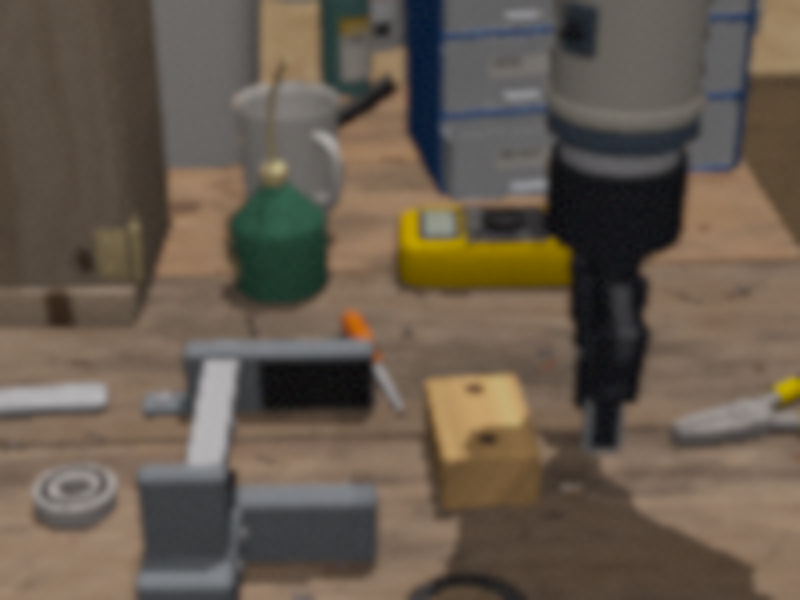

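Request:
send_rows([
  {"x": 0.0,"y": 0.0,"z": 0.018,"wx": 0.0,"wy": 0.1,"wz": 0.0,"fingers": -0.06},
])

```text
time_s: 10.4
eef_pos: [0.4049, -0.1006, 0.0007]
tool_rot: [0.005, 0.01, 1.0, -0.006]
contact_force: [0.1, -0.8, -0.0]
gripper_width: 0.0398
```

Request:
send_rows([
  {"x": 0.0,"y": 0.0,"z": 0.015,"wx": 0.0,"wy": 0.1,"wz": 0.0,"fingers": -0.06},
])

```text
time_s: 10.5
eef_pos: [0.4061, -0.1008, -0.0045]
tool_rot: [0.001, 0.01, 1.0, -0.006]
contact_force: [-0.7, 0.4, -0.2]
gripper_width: 0.0405
```

```bash
python3 - <<'E'
from h import *
c=capture('side');save(c,'side13.png',(330,160,430,260),6)
o=get_obs();e=o['eef_pos'];print(e,o['tool_rot'],o['contact_force'])
for z in (0,.01,.02,.03):print(z,proj(c,(e[0],e[1]+.03,z)))
E
```

```text
[ 0.406132   -0.10082543 -0.00516783] [ 5.93135573e-04  9.71175574e-03  9.99935998e-01 -5.77319163e-03] [ 0.99167595  0.40897794 -0.02338468]
0 (np.float64(378.38426020419297), np.float64(232.54674257953465))
0.01 (np.float64(378.62861331816896), np.float64(228.9189623466547))
0.02 (np.float64(378.8757272437909), np.float64(225.25003702987678))
0.03 (np.float64(379.12564890364155), np.float64(221.53926461660092))
```

View pics/side13.png

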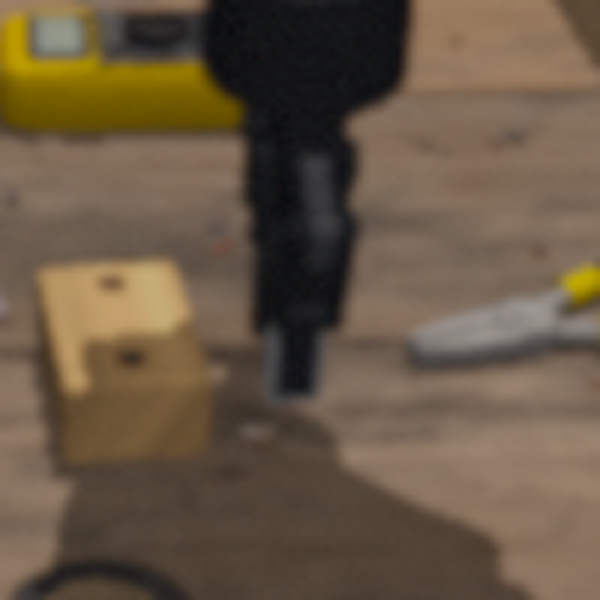

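Request:
send_rows([
  {"x": -0.03,"y": 0.003,"z": 0.015,"wx": 0.0,"wy": 0.0,"wz": 0.0,"fingers": -0.06},
])

```text
time_s: 10.65
eef_pos: [0.4177, -0.0999, -0.0109]
tool_rot: [0.0, 0.01, 1.0, -0.006]
contact_force: [0.1, -0.1, -0.0]
gripper_width: 0.0402
```

Request:
send_rows([
  {"x": -0.03,"y": 0.0,"z": 0.005,"wx": 0.0,"wy": 0.0,"wz": 0.0,"fingers": -0.06},
])

```text
time_s: 10.75
eef_pos: [0.4308, -0.1001, -0.0132]
tool_rot: [0.0, 0.01, 1.0, -0.006]
contact_force: [-0.7, 0.8, 0.2]
gripper_width: 0.0401
```

Request:
send_rows([
  {"x": -0.025,"y": 0.0,"z": 0.003,"wx": 0.0,"wy": 0.0,"wz": 0.0,"fingers": -0.06},
])

```text
time_s: 10.85
eef_pos: [0.4414, -0.1001, -0.0146]
tool_rot: [-0.0, 0.01, 1.0, -0.006]
contact_force: [-3.8, -0.2, 3.2]
gripper_width: 0.0406
```

Request:
send_rows([
  {"x": -0.025,"y": 0.0,"z": 0.003,"wx": 0.0,"wy": 0.0,"wz": 0.0,"fingers": -0.06},
])

```text
time_s: 10.95
eef_pos: [0.4517, -0.1002, -0.0161]
tool_rot: [-0.001, 0.01, 1.0, -0.005]
contact_force: [-4.1, -0.2, 2.5]
gripper_width: 0.0403
```

Request:
send_rows([
  {"x": -0.02,"y": 0.0,"z": -0.008,"wx": 0.0,"wy": 0.0,"wz": 0.0,"fingers": -0.06},
])

```text
time_s: 11.05
eef_pos: [0.4605, -0.1003, -0.0133]
tool_rot: [-0.002, 0.01, 1.0, -0.005]
contact_force: [-2.3, 0.1, -1.9]
gripper_width: 0.0401
```

```bash
python3 - <<'E'
from h import *
c=capture('side');save(c,'side14.png',(270,160,390,260),6)
d=capture('top');save(d,'top14.png',(230,120,400,260),4.5)
o=get_obs();e=o['eef_pos'];print(e,o['tool_rot'],o['contact_force'])
E
```

```text
[ 0.46224182 -0.10059753 -0.0124204 ] [ 2.19714517e-04  9.65998921e-03  9.99936876e-01 -5.73420491e-03] [0.41346306 0.06431426 0.53858385]
```

View pics/side14.png

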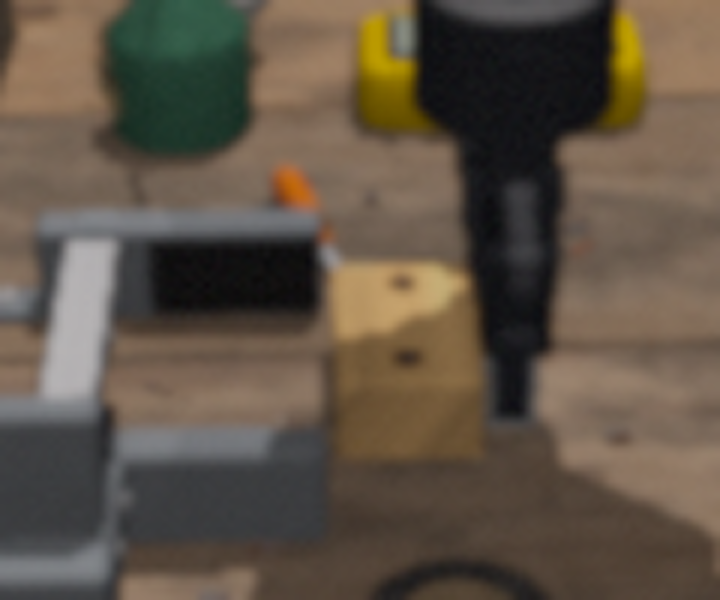

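View pics/top14.png

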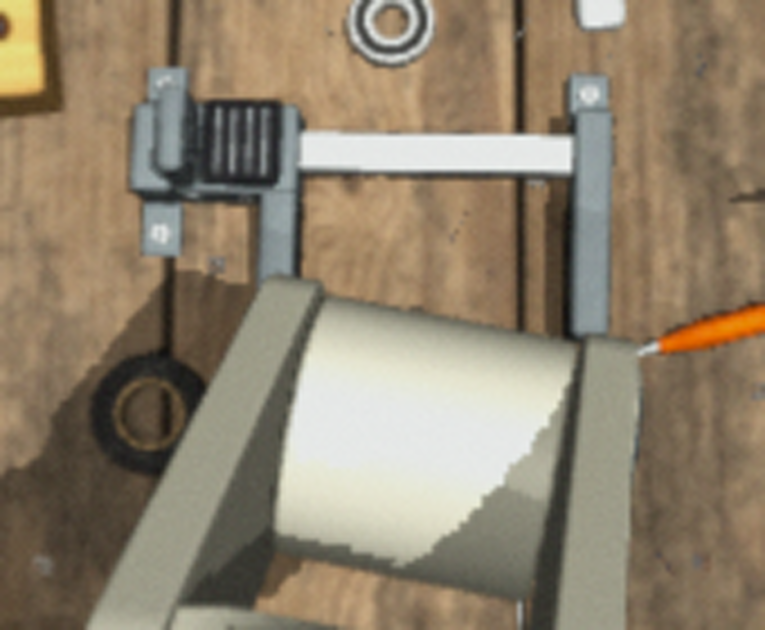

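Request:
send_rows([
  {"x": -0.025,"y": 0.0,"z": 0.001,"wx": 0.0,"wy": 0.0,"wz": 0.0,"fingers": -0.06},
  {"x": -0.025,"y": 0.001,"z": 0.001,"wx": 0.0,"wy": 0.0,"wz": 0.0,"fingers": -0.06},
])

```text
time_s: 11.35
eef_pos: [0.4808, -0.1003, -0.0132]
tool_rot: [-0.001, 0.01, 1.0, -0.005]
contact_force: [-4.2, -0.7, 2.3]
gripper_width: 0.0402
```

Request:
send_rows([
  {"x": -0.025,"y": 0.001,"z": 0.0,"wx": 0.0,"wy": 0.0,"wz": 0.0,"fingers": -0.06},
  {"x": -0.025,"y": 0.001,"z": 0.0,"wx": 0.0,"wy": 0.0,"wz": 0.0,"fingers": -0.06},
])

```text
time_s: 11.55
eef_pos: [0.5015, -0.0998, -0.0133]
tool_rot: [-0.002, 0.01, 1.0, -0.005]
contact_force: [-1.3, 0.7, 0.7]
gripper_width: 0.0404
```

Request:
send_rows([
  {"x": -0.025,"y": 0.001,"z": 0.0,"wx": 0.0,"wy": 0.0,"wz": 0.0,"fingers": -0.06},
])

```text
time_s: 11.65
eef_pos: [0.512, -0.0996, -0.0134]
tool_rot: [-0.002, 0.01, 1.0, -0.005]
contact_force: [-4.3, -1.2, 4.9]
gripper_width: 0.0403
```

Request:
send_rows([
  {"x": -0.022,"y": 0.001,"z": -0.001,"wx": 0.0,"wy": 0.0,"wz": 0.0,"fingers": -0.06},
  {"x": -0.015,"y": 0.001,"z": -0.001,"wx": 0.0,"wy": 0.0,"wz": 0.0,"fingers": -0.06},
])

```text
time_s: 11.85
eef_pos: [0.5294, -0.0991, -0.0126]
tool_rot: [-0.002, 0.01, 1.0, -0.005]
contact_force: [-1.2, 0.9, -1.0]
gripper_width: 0.0406
```

Request:
send_rows([
  {"x": -0.01,"y": 0.0,"z": 0.0,"wx": 0.0,"wy": 0.0,"wz": 0.0,"fingers": -0.06},
])

```text
time_s: 11.95
eef_pos: [0.5344, -0.0991, -0.0127]
tool_rot: [-0.001, 0.01, 1.0, -0.005]
contact_force: [-1.3, -0.5, -0.4]
gripper_width: 0.04
```

```bash
python3 - <<'E'
from h import *
c=capture('side');save(c,'side15.png',(250,160,370,260),6)
d=capture('top');save(d,'top15.png',(230,120,400,260),4.5)
o=get_obs();e=o['eef_pos'];print(e,o['tool_rot'],o['contact_force'])
for n,p in dict(tipfix=(.530,-.165,.044),tipsl=(.532,-.025,.044)).items():print(n,proj(c,p))
for x in(.536,.541,.547):print(x,proj(c,(x,-.05,.036)),proj(c,(x,-.05,0)))
E
```

```text
[ 0.53461343 -0.09917935 -0.01259064] [-8.72585305e-04  9.71607617e-03  9.99937080e-01 -5.53836181e-03] [ 1.04737298 -0.14974838 -0.0534584 ]
tipfix (np.float64(323.0910718549874), np.float64(197.50429389826672))
tipsl (np.float64(324.0432127067754), np.float64(229.2104977079787))
0.536 (np.float64(321.9286174896164), np.float64(225.98380746580182)) (np.float64(322.1993513224655), np.float64(239.39906170415352))
0.541 (np.float64(319.66015819690847), np.float64(226.04775996463422)) (np.float64(319.97772979745713), np.float64(239.46240371684837))
0.547 (np.float64(316.9376838057684), np.float64(226.12450984990122)) (np.float64(317.31147391927976), np.float64(239.53841970342026))
```

View pics/side15.png

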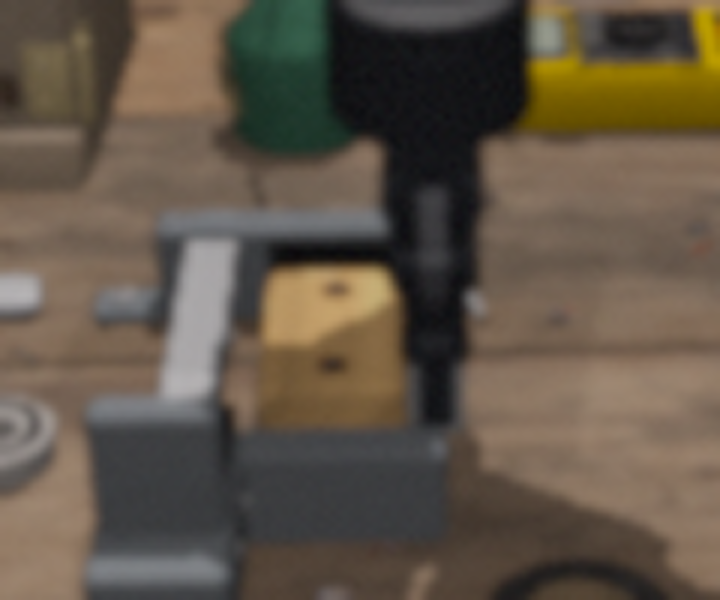

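View pics/top15.png

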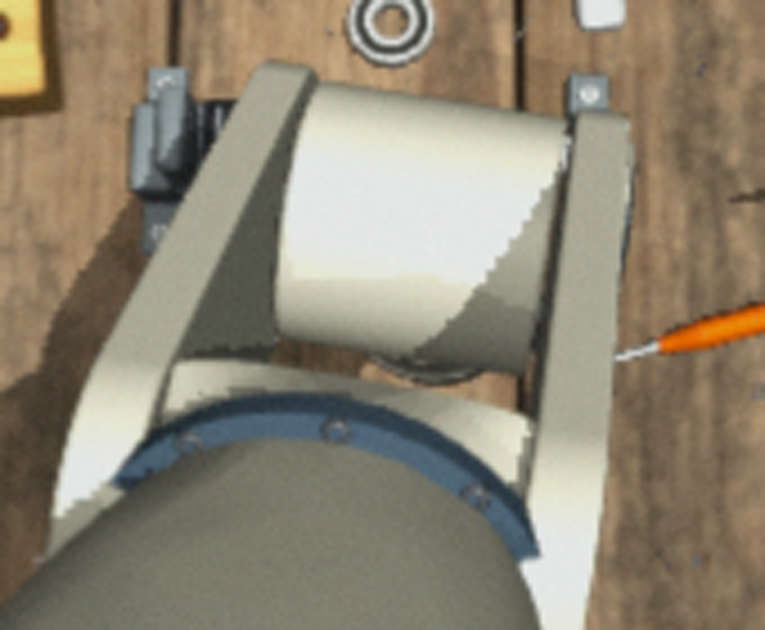

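Request:
send_rows([
  {"x": 0.05,"y": 0.0,"z": 0.0,"wx": 0.0,"wy": 0.0,"wz": 0.0,"fingers": -0.06},
  {"x": 0.1,"y": 0.0,"z": 0.0,"wx": 0.0,"wy": 0.0,"wz": 0.0,"fingers": -0.06},
  {"x": 0.05,"y": 0.0,"z": -0.1,"wx": 0.0,"wy": 0.0,"wz": 0.0,"fingers": -0.06},
  {"x": 0.0,"y": 0.0,"z": -0.12,"wx": 0.0,"wy": 0.0,"wz": 0.0,"fingers": -0.06},
  {"x": 0.0,"y": 0.0,"z": -0.12,"wx": 0.0,"wy": 0.0,"wz": 0.0,"fingers": -0.06},
  {"x": 0.05,"y": 0.1,"z": -0.05,"wx": 0.0,"wy": 0.0,"wz": 0.0,"fingers": -0.06},
  {"x": 0.05,"y": 0.1,"z": 0.0,"wx": 0.0,"wy": 0.0,"wz": 0.0,"fingers": -0.06},
  {"x": 0.05,"y": 0.1,"z": 0.0,"wx": 0.0,"wy": 0.0,"wz": 0.0,"fingers": -0.06},
  {"x": 0.0,"y": 0.12,"z": 0.0,"wx": 0.0,"wy": 0.0,"wz": 0.0,"fingers": -0.06},
  {"x": 0.0,"y": 0.12,"z": 0.0,"wx": 0.0,"wy": 0.0,"wz": 0.0,"fingers": -0.06},
])

```text
time_s: 13.05
eef_pos: [0.3975, 0.1231, 0.1489]
tool_rot: [0.006, 0.015, 1.0, -0.005]
contact_force: [1.0, 0.2, 0.4]
gripper_width: 0.0403
```

Request:
send_rows([
  {"x": 0.0,"y": 0.12,"z": 0.0,"wx": 0.0,"wy": 0.0,"wz": 0.0,"fingers": -0.06},
  {"x": 0.0,"y": 0.12,"z": 0.0,"wx": 0.0,"wy": 0.0,"wz": 0.0,"fingers": -0.06},
  {"x": 0.0,"y": 0.12,"z": 0.0,"wx": 0.0,"wy": 0.0,"wz": 0.0,"fingers": -0.06},
  {"x": 0.0,"y": 0.0,"z": 0.0,"wx": 0.0,"wy": 0.0,"wz": 0.0,"fingers": -0.06},
])

```text
time_s: 13.45
eef_pos: [0.4017, 0.2786, 0.1496]
tool_rot: [0.01, 0.013, 1.0, -0.002]
contact_force: [0.4, -0.5, -0.5]
gripper_width: 0.0402
```

```bash
python3 - <<'E'
from h import *
d=capture('top');save(d,'top16.png',(230,110,400,250),4.5)
for r in regions_of(d,'block')[:5]:
    m=r['pixels'].astype(np.uint8);cs,_=cv2.findContours(m,0,2);k=max(cs,key=cv2.contourArea)
    b=cv2.boxPoints(cv2.minAreaRect(k));w=np.array([at(d,*p,.036)[:2] for p in b]);print('block',r['conf'],w.round(4).tolist(),w.mean(0))
c=capture('side');save(c,'side16.png',(230,150,370,260),5)
o=get_obs();print(o['eef_pos'],o['contact_force'],o['joint_velocities'].round(3))
E
```

```text
block 0.75 [[0.7248, 0.2481], [0.7368, 0.1117], [0.6509, 0.1003], [0.6381, 0.2348]] [0.68766586 0.17371206]
block 0.73 [[0.3596, 0.2278], [0.376, 0.0943], [0.2962, 0.0839], [0.279, 0.2165]] [0.32770351 0.15563257]
block 0.55 [[0.6029, -0.0556], [0.6027, -0.1444], [0.5439, -0.1441], [0.544, -0.0559]] [ 0.57337745 -0.10000279]
block 0.25 [[0.5317, 0.0678], [0.6765, 0.0678], [0.669, -0.1916], [0.5262, -0.1871]] [ 0.60085593 -0.06077827]
[0.40048877 0.27292556 0.14881024] [ 0.68183083 -0.36121144  0.57555104] [-0.03  -0.011  0.016 -0.002  0.002 -0.003]
```

View pics/top16.png

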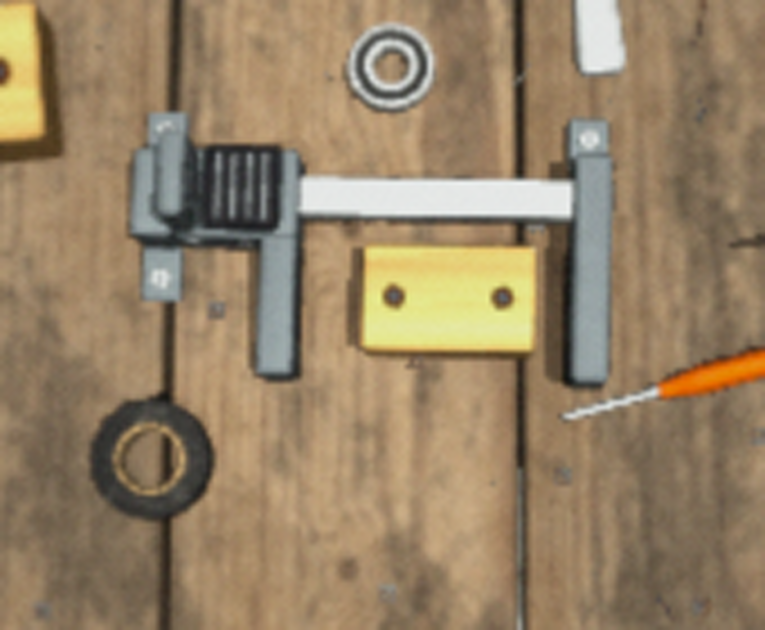

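View pics/side16.png

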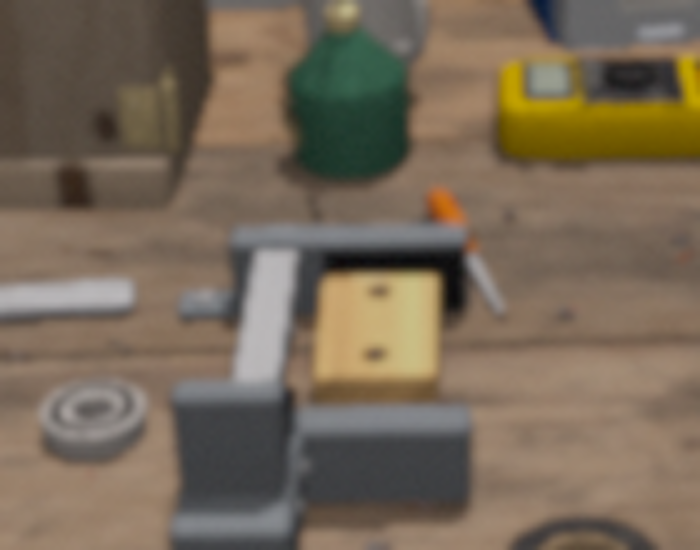

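```bash
python3 -c "
from workcell import *
print(job_done())"
```

```text
the job is handed in; nothing more can be done
None
```

The clamp is fully open with its pad released, and the smallest wooden block lies between the jaws. I handed the job in at about 14 s; it reports no verdict.

**What I did:** With the fingers shut I pressed the release pad to its bottom and pushed the jaw by its plate until it hit the end stop. The contact force there was about 31 N. I held it for 0.3 s and lifted straight off. With the fingers 40 mm apart I then pushed the block about 0.1 m along the bench, and backed the arm clear.

**Last checks, from the top and side pictures:**
- **Jaw:** it stands against the end stop. I judged this by eye and by the contact force, and did not measure the gap again.
- **Pad:** the arm is off it, so the spring should have brought it up. I did not measure its height.
- **Block:** its centre is at about x = −54, y = −40 mm of the clamp (the target is −52, −35). It is square to within about 0.02 rad, lies flat, and is about 13 mm inside the jaw tips.
- **Other things:** the bearing, tape, screwdriver and meter look unmoved. I did not measure their positions afterwards.

**What disagreed:** The shut fingertips met the pad with the reported tool point about 16 mm below the pad's top. The description puts the fingertips 8 mm ahead of that point, so they stood roughly 24 mm higher than expected. The side camera showed the same offset, so I set heights by contact force and pictures rather than the reported value.

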